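# Fasten the case cover with the wide-blade driver

### The job

Pull the wide-blade driver with the six-sided handle out of the tool rack and with its blade turn all three captive screws on the grey case's cover clockwise until they are home against their stops, slots in line with the white ticks. Then hang the driver upright in its free hole of the rack again. Do not touch the case or its screws with the fingers, and do not shift or knock over any of the other things on the table or in the rack.

Things in the scene. Friction and masses are not known exactly. Their poses are not given: they have to be found in the camera images.
- wide_driver: Driver, grey six-sided handle, wide flat blade, 0.1 kg, blade down in any rack hole, any yaw. Origin on its axis under its flange, z up the handle. Flange 36 mm dia., z 0 to 7 mm; straight handle 26 mm across flats, z 8 to 92, its flats facing +x, -x and every 60 degrees from there; top at 94.5; steel shank 9 mm dia.; blade 12 mm wide (along x), 2.5 mm thick (y), tip at z -80.
- driver_tip (a point): Middle of the wide driver's blade tip, 80 mm below its origin.
- rack: Dark steel tool rack, fixed: 205 mm long (its y), 70 mm deep. Top plate 60 mm deep, 10 mm thick, its top 94 mm above the table, on a 5 mm leg at each end and a 6 mm base plate. Three round through holes, 22 mm dia., at y = -65, 0, +65 mm, x = 0; a driver hangs in each by its flange or collar. Origin at table height under its middle, z up.
- case: Grey enclosure, fixed: 110 mm (x) by 150 mm (y) by 50 mm high, a flat cover on top with three steel screw heads standing on it, two cable glands on its -x side (14 mm proud). Origin at table height under its middle, z up.
- screw_left (a joint): Angle of the far left quarter-turn screw, rad. 0: slot along the case's x; grows clockwise seen from above; 1.571 is home, at a hard stop, slot along the case's long side (y), in line with the two white ticks beside it. Friction about 0.06 N m; stays where it is left; starts between 0 and 0.9.
- screw_right (a joint): Angle of the far right quarter-turn screw, rad. 0: slot along the case's x; grows clockwise seen from above; 1.571 is home, at a hard stop, slot along the case's long side (y), in line with the two white ticks beside it. Friction about 0.06 N m; stays where it is left; starts between 0 and 0.9.
- screw_near (a joint): Angle of the near middle quarter-turn screw, rad. 0: slot along the case's x; grows clockwise seen from above; 1.571 is home, at a hard stop, slot along the case's long side (y), in line with the two white ticks beside it. Friction about 0.06 N m; stays where it is left; starts between 0 and 0.9.
- screw_left_slot (a point): Centre of this screw's slot floor, on its axis, 55 mm above the table, at case x +35, y +55 mm; turns with the screw, x along the slot, z up. Head 22 mm dia., top 62 mm above the table; the slot runs right across it, 4.4 mm wide, 7 mm deep, its mouth flared to 8.8 mm in the top 3.5 mm. The screw turns but does not rise.
- screw_right_slot (a point): Centre of this screw's slot floor, on its axis, 55 mm above the table, at case x +35, y -55 mm; turns with the screw, x along the slot, z up. Head 22 mm dia., top 62 mm above the table; the slot runs right across it, 4.4 mm wide, 7 mm deep, its mouth flared to 8.8 mm in the top 3.5 mm. The screw turns but does not rise.
- screw_near_slot (a point): Centre of this screw's slot floor, on its axis, 55 mm above the table, at case x -35, y 0 mm; turns with the screw, x along the slot, z up. Head 22 mm dia., top 62 mm above the table; the slot runs right across it, 4.4 mm wide, 7 mm deep, its mouth flared to 8.8 mm in the top 3.5 mm. The screw turns but does not rise.
- thin_driver: Bystander: ordinary screwdriver, orange and red round handle 29 mm thick at most, hanging in a rack hole by a collar 38 mm in diameter; its top stands 88 mm above the rack's plate. Origin on its axis under the collar.
- round_driver: Bystander: ordinary screwdriver, blue and black round handle 32 mm thick at most, hanging in a rack hole by a collar 38 mm in diameter; its top stands 93 mm above the rack's plate. Origin on its axis under the collar.
- relay_spare: Bystander: small plug-in relay, 21 x 28 x 36 mm, near the case's left side. Origin at the centre of its underside.
- limit_switch: Bystander: limit switch with roller lever, 20 x 51 x 48 mm, behind the case. Origin at the centre of its underside.
- prox_sensor: Bystander: cylindrical proximity sensor lying in front of the case, 29 x 125 x 24 mm (long along y). Origin at the centre of its underside.
- tape_roll: Bystander: roll of black insulation tape, 58 mm in diameter, 19 mm high. Origin at the centre of its underside.
- power_module: Bystander: grey power supply module, 100 (x) x 45 (y) x 97 mm, right rear. Origin at the centre of its underside.
- multimeter: Bystander: hand multimeter lying on its back, 158 (x) x 78 (y) x 48 mm, at the left. Origin at the centre of its underside.
Things that resemble listed ones, but are neither listed nor needed, are in the scene too. Leave any pink look-alike of the wide_driver alone.

How it is judged:
By the outcome, as a careful person would: the job done as asked, in the order asked, and still so for the second after the job is handed in, with the robot touching nothing.
It also fails if it takes over 70 s, if anything falls off the work surface, if the arm or the gripper's body presses on something with over 40 N, if the wrist force passes 120 N, or if a joint passes its speed limit or range.

### The arm

A 7-joint arm with a two-finger parallel gripper is mounted at the origin on a cart in front of the work surface, level with it; the furniture and walls round the work are solid. World frame = base frame: x ahead of the robot, y to its left, z up, the work surface at z = 0. Lengths are in m, angles in rad, forces in N, time in s.
With the tool pointing down it reaches from about 0.425 to 0.825 m from the base axis. Payload 3.6 kg.
Tool frame: the origin (TCP) lies at the very end of the fingers, on their centre line; the grasp point (between the pads) lies ctrl.tcp_to_grasp behind it (ctrl.tcp_to_grasp is the distance from the TCP to the grasp point, in m); z points along the fingers, y is the line along which they close (so a half turn about z gives the same grasp; the last joint's range is limited). The gripper opens to 85 mm and grips with 20 to 120 N. Pads are 22 mm wide; open, the fingers measure 114 mm over their backs; the gripper's body (76 mm by 85 mm) begins 54 mm behind the grasp point. The pads swing forward as they close: fully open they stand 13 mm farther back than shut.
Start: joints at [-1.27, 0.615, -0.013, 1.423, 0.008, 1.103, -0.04], TCP at [0.209, 0.615, 0.231] pointing down, gripper open.
Joint ranges: [-3.12, 3.12], [-0.3, 2.06], [-1.34, 1.32], [0.26, 2.42], [-1.36, 4.5], [0.01, 1.98], [-2.84, 2.84]. Speed limits (rad/s): [2.79, 2.79, 3.14, 3.14, 3.14, 3.14, 3.14].

### API

Orientations are given as [roll, pitch, yaw] about the fixed x, y, z axes, in that order (R = Rz(yaw) Ry(pitch) Rx(roll)).
In Python, from cell import monitor, imaging, close_job, ctrl gives the robot as it stands.
- The arm moves only by the shell command python3 -m inch 'ROWS' [OPENING]. ROWS is JSON, a list that holds one entry, the list of rows, each a list of 4 numbers: the shift along the tool's x, y, z in mm, then the turn about the tool's z in rad. A call has exactly 5 rows; each row shifts and turns the commanded pose from where the row before left it, along the tool's axes as they then stand; what a row does not reach is not made up. A row lasts 1/10 s, in which the tool goes at most 50 mm and 8.59 degrees, less where a joint would pass 70% of its speed; a pose out of reach is approached as far as the arm can. A call is refused whole if a number of a shift passes 50 or a number of a turn 0.15, either way. A call with a gripper value outside its range is refused whole. OPENING is the opening, from -1 (shut) to 1 (fully open), set as the call begins (- or left out, the last holds). The fingers move at their own pace and stop on an object; the grip force is fixed at half the most. Time passes only in rows, so rows that do not move let the fingers close, or fill a call up. It gives the time, the measured TCP pose, the force, the opening and the grip force at its end, in the units of the state.
- monitor.get_obs(): the state, without advancing time (a new reading comes with each control period).
- imaging.read_camera(name): name is "scene" or "top"; returns a dict with "frame" (480x640x3 uint8, red, green, blue), "depth" (480x640 float32, m along the optical axis (not along the pixel's ray), 0 where there is no reading), "vfov" (degrees; the focal length in pixels is half the picture's height over the tangent of half this angle, whatever the lens; pixels are square), "cx", "cy" (the principal point, pixels), "k1" (the pictures are not rectified: a ray, as slopes to the right and down, at radius r is drawn at 1 + k1 r^2 times it, then the intrinsics apply), "R" (3x3) and "t" (3): a world point X has camera coordinates R X + t. Camera axes: x right, y down, z forward; pixel columns grow to the right and rows downward; lengths in m; the calibration is good to about 2 mm. A picture is of the moment at which its call begins.
- close_job(): hands the job in; it is judged then, once.
Trained networks look in the newest picture that a camera, given by its name, has taken for a name from the list of things; names that differ only in an ending like _2 or _b are one class to them, and where a whole thing is asked for, a point or a joint stands for the part that bears it (a point fixed in the world has none). Each returns a list of dicts, best first, with "confidence" (0 to 1); they miss things now and then, are a little off and sometimes report something else, mostly with a low value. They report only what shows in the picture. A call takes as long as a camera call. They do not tell look-alikes from the thing itself.
- imaging.trace(camera, target): "region" (480x640 bool, what is visible of it) and "centre" ([row, column] in pixels, amid what is visible of it).
The state is a dict: "clock": time; "joint_pos": joint angles; "joint_velocities": joint speeds; "effort": joint torques, N m; "tool_pos": TCP position; "orientation": TCP orientation; "contact_force": force on the tool from outside, world axes, zero at the start; "moment": the same for the moment, N m; "width": finger opening in m; "grasp_force": force on a finger pad.
Only numpy, scipy, OpenCV 4.12 (cv2) and the standard library are available. Lean on these libraries where they do the work, as an engineer would, in place of code of your own. Each camera call takes 0.05 s, during which the arm holds its last target. There are 200 camera calls.

## Working session

There is one attempt and no reset: what is moved stays moved. The work goes in short steps, Python scripts to look and compute and a shell command to move; the robot and the scene stay as the last step left them, time stands still between calls to the robot, and variables do not carry over. Pictures are saved under pics/ and viewed, at most 10 in all, crops included, and the job is handed in when it is done.

```bash
ls; mkdir -p pics; cat > h.py <<'E'
import numpy as np, cv2
from cell import monitor, imaging, ctrl
def cam(n):
    return imaging.read_camera(n)
def f(c): return 240/np.tan(np.radians(c['vfov'])/2)
def rays(c,px):  # px Nx2 (col,row) -> slopes
    px=np.asarray(px,float).reshape(-1,2)
    d=(px-[c['cx'],c['cy']])/f(c); u=d.copy()
    for _ in range(20): u=d/(1+c['k1']*(u**2).sum(1,keepdims=True))
    return np.c_[u,np.ones(len(u))]
def at_z(c,px,z):
    r=rays(c,px)@c['R']; o=-c['R'].T@c['t']
    return o+r*((z-o[2])/r[:,2])[:,None]
def depth_pts(c,px):
    px=np.asarray(px).reshape(-1,2).astype(int); d=c['depth'][px[:,1],px[:,0]]
    return (rays(c,px)*d[:,None]-c['t'])@c['R'],d
def proj(c,X):
    X=np.asarray(X,float).reshape(-1,3)@c['R'].T+c['t']; u=X[:,:2]/X[:,2:]
    u=u*(1+c['k1']*(u**2).sum(1,keepdims=True)); return u*f(c)+[c['cx'],c['cy']]
def tri(c1,p1,c2,p2):
    A=[];b=[]
    for c,p in((c1,p1),(c2,p2)):
        r=(rays(c,[p])@c['R'])[0]; r/=np.linalg.norm(r); M=np.eye(3)-np.outer(r,r); A.append(M);b.append(M@(-c['R'].T@c['t']))
    return np.linalg.lstsq(np.vstack(A),np.hstack(b),rcond=None)[0]
E
python3 - <<'E'
from h import *
o=monitor.get_obs(); print({k:np.round(v,3).tolist() for k,v in o.items()}, ctrl.tcp_to_grasp)
for n in('scene','top'):
    c=cam(n); cv2.imwrite(f'pics/{n}0.png',c['frame'][:,:,::-1]); print(n,-c['R'].T@c['t'],c['R'][2],f(c))
    np.save(f'{n}0.npy',c,allow_pickle=True)
    for t in('wide_driver','rack','case','screw_left','screw_right','screw_near','screw_left_slot','thin_driver','round_driver'):
        for r in imaging.trace(n,t)[:4]:
            m=r['region']; ys,xs=np.nonzero(m); P,d=depth_pts(c,np.c_[xs,ys]); P=P[d>0]
            print(t,round(r['confidence'],2),np.round(r['centre']),len(xs),np.round(np.median(P,0),3),np.round(np.percentile(P[:,2],98),3))
E
```

```text
pics
{'clock': 0.0, 'joint_pos': [-1.27, 0.616, -0.013, 1.425, 0.008, 1.103, -0.04], 'joint_velocities': [0.0, -0.001, -0.001, 0.0, 0.0, 0.001, -0.0], 'effort': [-0.001, -46.92, 0.259, -17.104, 0.01, 0.01, 0.0], 'tool_pos': [0.209, 0.615, 0.23], 'orientation': [-3.139, 0.0, 2.814], 'contact_force': [-0.247, 0.727, -0.312], 'moment': [0.003, 0.001, -0.018], 'grasp_force': 0.0, 'width': 0.085} 0.0187
scene [ 0.04291425 -0.88344452  0.65274113] [ 0.3874254   0.80346854 -0.45203967] 544.8034195734831
wide_driver 0.9 [239. 311.] 736 [0.494 0.075 0.117] 0.174
wide_driver 0.8 [236. 279.] 667 [0.426 0.098 0.117] 0.173
wide_driver 0.6 [189. 247.] 544 [0.445 0.345 0.131] 0.187
rack 0.91 [229. 264.] 1990 [0.462 0.298 0.037] 0.095
case 0.6 [304. 346.] 3643 [ 0.489 -0.093  0.048] 0.06
screw_left 0.54 [271. 341.] 72 [ 0.518 -0.009  0.059] 0.062
screw_right 0.45 [292. 379.] 65 [ 0.549 -0.114  0.059] 0.063
screw_right 0.24 [226. 261.] 2038 [0.461 0.302 0.035] 0.095
screw_near 0.71 [295. 379.] 84 [ 0.55  -0.111  0.059] 0.063
screw_near 0.39 [198. 267.] 316 [0.473 0.286 0.135] 0.18
screw_left_slot 0.6
[... 329 characters left out ...]
7380226  0.00548346 -0.99725782] 433.92757144933677
wide_driver 0.76 [270. 353.] 167 [0.495 0.088 0.172] 0.178
wide_driver 0.5 [285. 236.] 244 [0.451 0.348 0.181] 0.191
wide_driver 0.5 [297. 340.] 176 [0.435 0.111 0.172] 0.178
rack 0.89 [278. 271.] 1531 [0.472 0.283 0.094] 0.098
screw_left 0.64 [258. 384.] 38 [ 0.521 -0.002  0.061] 0.066
screw_left 0.31 [283. 264.] 1782 [0.472 0.294 0.094] 0.098
screw_right 0.52 [246. 426.] 60 [ 0.553 -0.108  0.061] 0.065
screw_right 0.26 [299. 428.] 175 [ 0.425 -0.124  0.02 ] 0.024
screw_near 0.46 [282. 413.] 55 [ 0.468 -0.076  0.061] 0.066
thin_driver 0.59 [273. 260.] 189 [0.475 0.289 0.147] 0.184
round_driver 0.59 [264. 286.] 180 [0.5   0.233 0.172] 0.188
```

```bash
python3 - <<'E'
import cv2
s=cv2.imread('pics/scene0.png');t=cv2.imread('pics/top0.png')
cv2.imwrite('pics/s1.png',cv2.resize(s[150:350,210:450],(720,600),interpolation=cv2.INTER_CUBIC))
cv2.imwrite('pics/t1.png',cv2.resize(t[200:350,200:460],(790,456),interpolation=cv2.INTER_CUBIC))
E
```

```text
(no output)
```

View pics/s1.png

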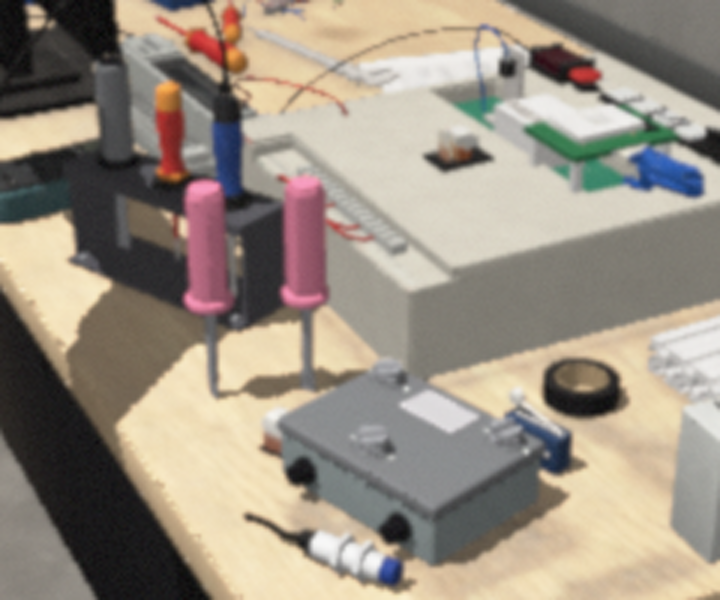

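View pics/t1.png

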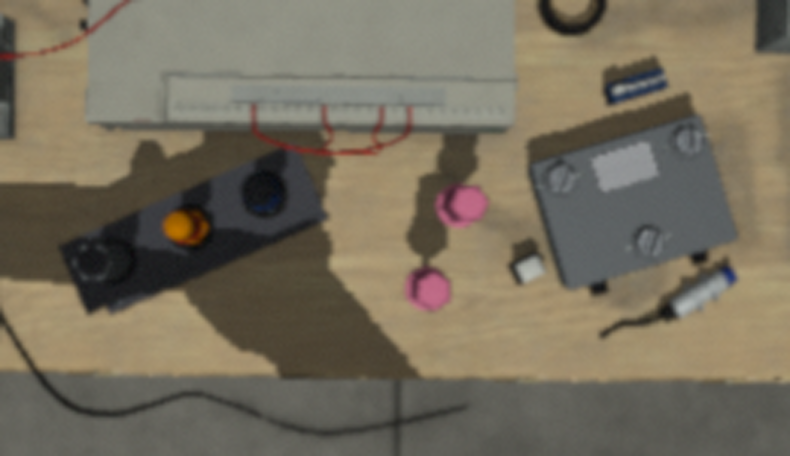

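The crops show the grey driver in the left end hole of the rack (scene ≈(247,189), top ≈(233,285)). Two pink look-alikes stand between the rack and the case. The case has its three screws at top ≈(384,258), (426,246) and (413,280).

```bash
python3 - <<'E'
from h import *
S=np.load('scene0.npy',allow_pickle=True).item();T=np.load('top0.npy',allow_pickle=True).item()
# handle top points
for n,c in(('scene',S),('top',T)):
    yy,xx=np.mgrid[0:480,0:640]; px=np.c_[xx.ravel(),yy.ravel()]
    P,d=depth_pts(c,px); ok=d>0
    for nm,(x,y,z) in dict(wide=(.45,.348,.18),thin=(.475,.289,.17),rnd=(.5,.231,.175)).items():
        m=ok&(np.hypot(P[:,0]-x,P[:,1]-y)<.03)&(P[:,2]>z); Q=P[m]
        print(n,nm,len(Q),'mean',Q.mean(0).round(4),'mid',((Q.max(0)+Q.min(0))/2).round(4),'ext',np.ptp(Q,axis=0).round(4))
    m=ok&(np.abs(P[:,2]-.094)<.006)&(np.hypot(P[:,0]-.475,P[:,1]-.289)<.13)
    import cv2
    Q=P[m]; print('plate',len(Q),cv2.minAreaRect((Q[:,:2]*1000).astype(np.float32)))
    m=ok&(np.abs(P[:,2]-.050)<.006)&(np.hypot(P[:,0]-.503,P[:,1]+.065)<.11)
    Q=P[m]; print('cover',len(Q),cv2.minAreaRect((Q[:,:2]*1000).astype(np.float32)),np.median(Q[:,2]))
    m=ok&(np.abs(P[:,0]-.62)<.03)&(np.abs(P[:,1]-.25)<.1); print('box z',np.percentile(P[m][:,2],[10,50,90]))
    for nm,(x,y) in dict(L=(.521,-.002),R=(.553,-.108),N=(.468,-.076)).items():
        m=ok&(np.hypot(P[:,0]-x,P[:,1]-y)<.016)&(P[:,2]>.0575); Q=P[m]
        print(n,nm,len(Q),Q.mean(0).round(4),((Q.max(0)+Q.min(0))/2).round(4))
# rectified orthographic crops of screw heads from both cameras (plane z=.062), 10px/mm
rows=[]
for c in(S,T):
    r=[]
    for x,y in((.521,-.002),(.553,-.108),(.468,-.076)):
        g=np.arange(-20,20,.16)/1000; # image right=-y, up=+x
        X=np.stack(np.meshgrid(-g,-g),-1) # [...,0]=-y -> 
        W=np.c_[x+X[...,1].ravel(),y+X[...,0].ravel(),np.full(X[...,0].size,.062)]
        p=proj(c,W).astype(np.float32).reshape(X.shape)
        im=cv2.remap(c['frame'][:,:,::-1].copy(),p[...,0],p[...,1],cv2.INTER_CUBIC)
        im=cv2.normalize(im,None,0,255,cv2.NORM_MINMAX); cv2.circle(im,(125,125),69,(0,0,255),1); r.append(im)
    rows.append(np.hstack(r))
cv2.imwrite('pics/heads.png',np.vstack(rows))
E
```

```text
scene wide 59 mean [0.4461 0.3489 0.1846] mid [0.4475 0.3504 0.1841] ext [0.0269 0.0286 0.0082]
scene thin 45 mean [0.4732 0.2885 0.1763] mid [0.4742 0.2899 0.1766] ext [0.0191 0.0143 0.0111]
scene rnd 53 mean [0.4999 0.2292 0.1816] mid [0.5015 0.2321 0.1815] ext [0.0228 0.0236 0.0116]
plate 832 ((516.665771484375, 306.27679443359375), (154.1140594482422, 219.91265869140625), 24.137067794799805)
cover 2167 ((520.9736328125, -62.090538024902344), (154.97035217285156, 154.1044158935547), 16.79072380065918) 0.049177646666109506
box z [0.09879458 0.10296171 0.10501093]
scene L 53 [ 0.5187 -0.0048  0.0598] [ 0.5185 -0.0044  0.0599]
scene R 55 [ 0.5509 -0.1102  0.0603] [ 0.5511 -0.1094  0.0603]
scene N 59 [ 0.4678 -0.0787  0.06  ] [ 0.4678 -0.079   0.0606]
top wide 124 mean [0.4499 0.3546 0.1877] mid [0.45   0.3554 0.1863] ext [0.0243 0.0288 0.0116]
top thin 78 mean [0.4766 0.2942 0.1794] mid [0.4774 0.2947 0.1778] ext [0.02   0.0201 0.0154]
top rnd 94 mean [0.5031 0.2362 0.1848] mid [0.5033 0.236  0.1842] ext [0.0221 0.0222 0.0142]
plate 2248 ((521.8109130859375, 301.750244140625), (149.17376708984375, 234.00157165527344), 24.560455322265625)
cover 2448 ((523.1129760742188, -58.952301025390625), (151.84320068359375, 152.66395568847656), 16.58548927307129) 0.0502670219480921
box z [0.09973874 0.10474071 0.10760577]
top L 44 [ 0.5209 -0.0008  0.0622] [ 0.5206 -0.0007  0.0623]
top R 48 [ 0.5536 -0.1069  0.0615] [ 0.5531 -0.1064  0.0617]
top N 49 [ 0.4699 -0.0752  0.0615] [ 0.4694 -0.0759  0.0622]
```

View pics/heads.png

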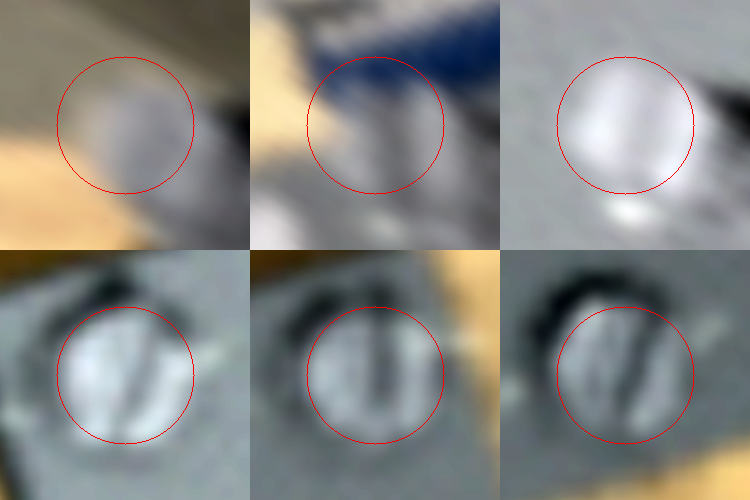

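The enlarged heads in the top view give slot yaws of about -22° (left), +2° (right) and -20° (near). With the case yaw of about 16.6°, the screws stand at about 0.67, 0.26 and 0.64 rad. I'll now check the hexagon's yaw and work out the approach.

```bash
cat >> h.py <<'E'
def shift(x,y,z,yaw=None):
    "tool-frame shift in mm (before turning) and tool-z turn to reach world target of TCP"
    from scipy.spatial.transform import Rotation as R
    o=monitor.get_obs(); M=R.from_euler('xyz',o['orientation']).as_matrix()
    d=M.T@(np.array([x,y,z])-o['tool_pos'])*1000
    print('t',round(float(o['clock']),2),'tcp',o['tool_pos'].round(4),'rpy',o['orientation'].round(3),'j7',round(float(o['joint_pos'][6]),2),'shift',d.round(1),'turn',None if yaw is None else round(float((o['orientation'][2]-yaw+np.pi/2)%np.pi-np.pi/2),3))
E
python3 - <<'E'
from h import *
S=np.load('scene0.npy',allow_pickle=True).item();T=np.load('top0.npy',allow_pickle=True).item()
r=[]
for c,x,y in((S,.4468,.3500),(T,.450,.355)):
    g=np.arange(-26,26,.16)/1000; X=np.stack(np.meshgrid(-g,-g),-1)
    p=proj(c,np.c_[x+X[...,1].ravel(),y+X[...,0].ravel(),np.full(X[...,0].size,.1885)]).astype(np.float32).reshape(X.shape)
    im=cv2.remap(c['frame'][:,:,::-1].copy(),p[...,0],p[...,1],cv2.INTER_CUBIC).astype(float)
    im=np.clip((im-im.min())/(np.percentile(im,90)-im.min()),0,1)**.6*255
    im=im.astype(np.uint8).copy(); cv2.circle(im,(162,162),81,(0,0,255),1); r.append(im)
cv2.imwrite('pics/hex.png',np.hstack(r))
shift(.4488,.3525,.31,0)
E
```

```text
t 1.0 tcp [0.2092 0.6154 0.2313] rpy [-3.142 -0.     2.814] j7 -0.04 shift [-311.4 -171.8  -78.7] turn -0.328
```

View pics/hex.png

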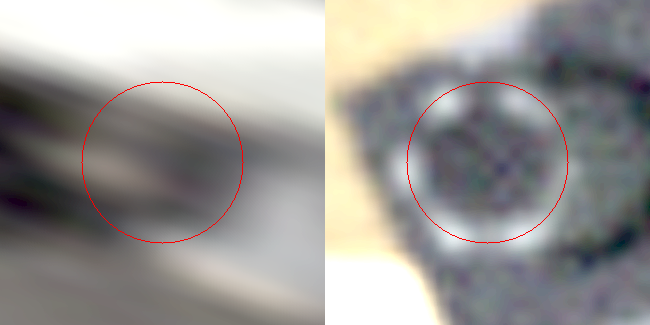

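The top-view crop shows six bright rim facets with normals at about 28° + 60°k clockwise from +x. One flat normal is therefore at world yaw of about +32°, nearly across the rack, and I'll use that one.

```bash
python3 -m inch '[[[0,0,-40,0],[0,0,-39,0],[-35,-19,0,0],[-40,-22,0,0],[-40,-22,0,0]]]' 1 && python3 -m inch '[[[-40,-22,0,0],[-40,-22,0,0],[-40,-22,0,0],[-40,-22,0,0],[-36,-20,0,0]]]' && python3 -m inch '[[[0,0,0,0.14],[0,0,0,0.14],[0,0,0,0.14],[0,0,0,0.13],[0,0,0,0.135]]]' && python3 -m inch '[[[0,0,0,0],[0,0,0,0],[0,0,0,0],[0,0,0,0],[0,0,0,0]]]'; python3 -c "
from h import *
shift(.4488,.3525,.137,2.13)"
```

```text
clock: 1.5
tool_pos: [0.2985, 0.5178, 0.3107]
orientation: [3.141, 0.0, 2.815]
contact_force: [0.4, -0.6, 0.3]
width: 0.0852
grasp_force: 0.0
clock: 2.0
tool_pos: [0.4502, 0.3512, 0.3106]
orientation: [3.141, 0.001, 2.813]
contact_force: [0.1, -0.5, 0.7]
width: 0.0854
grasp_force: 0.0
clock: 2.5
tool_pos: [0.4486, 0.3533, 0.3104]
orientation: [3.142, -0.0, 2.123]
contact_force: [0.0, -0.0, -0.3]
width: 0.0858
grasp_force: 0.0
clock: 3.0
tool_pos: [0.4487, 0.3533, 0.3103]
orientation: [3.142, -0.0, 2.129]
contact_force: [0.7, -0.3, -1.0]
width: 0.0852
grasp_force: 0.0
t 3.0 tcp [0.4487 0.3533 0.3103] rpy [ 3.142 -0.     2.129] j7 -0.06 shift [ -0.8  -0.4 173.3] turn -0.001
```

```bash
python3 -m inch '[[[0,0,40,0],[0,0,40,0],[0,0,40,0],[0,0,30,0],[0,0,23,0]]]' && python3 -m inch '[[[0,0,0,0],[0,0,0,0],[0,0,0,0],[0,0,0,0],[0,0,0,0]]]' -1 && python3 -m inch '[[[0,0,0,0],[0,0,0,0],[0,0,0,0],[0,0,0,0],[0,0,0,0]]]' -1
```

```text
clock: 3.5
tool_pos: [0.4479, 0.3528, 0.1352]
orientation: [-3.139, 0.0, 2.129]
contact_force: [0.5, -0.2, -0.0]
width: 0.0855
grasp_force: 0.0
clock: 4.0
tool_pos: [0.4495, 0.354, 0.1393]
orientation: [3.138, -0.001, 2.129]
contact_force: [-0.0, -0.7, 5.3]
width: 0.0281
grasp_force: 59.0
clock: 4.5
tool_pos: [0.4496, 0.354, 0.1392]
orientation: [3.138, -0.001, 2.129]
contact_force: [-0.2, -0.2, 6.8]
width: 0.0282
grasp_force: 59.2
```

```bash
python3 -m inch '[[[0,0,0,0],[0,0,0,0],[0,0,0,0.1],[0,0,0,0.07],[0,0,0,0]]]' 0.2 && python3 -m inch '[[[0,0,0,0],[0,0,0,0],[0,0,0,0],[0,0,0,0],[0,0,0,0]]]' -1 && python3 -m inch '[[[0,0,0,0],[0,0,0,0],[0,0,0,0],[0,0,0,0],[0,0,0,0]]]' -1
```

```text
clock: 5.0
tool_pos: [0.4484, 0.3533, 0.137]
orientation: [-3.141, 0.0, 1.959]
contact_force: [-0.1, 1.1, -0.6]
width: 0.0512
grasp_force: 0.0
clock: 5.5
tool_pos: [0.4487, 0.3534, 0.1374]
orientation: [3.141, -0.0, 1.959]
contact_force: [-0.8, -0.3, 0.6]
width: 0.0279
grasp_force: 58.9
clock: 6.0
tool_pos: [0.4487, 0.3534, 0.1374]
orientation: [3.142, -0.0, 1.959]
contact_force: [0.7, -0.0, 0.5]
width: 0.028
grasp_force: 58.9
```

```bash
python3 -m inch '[[[0,0,-30,0],[0,0,-40,0],[0,0,-40,0],[0,0,-45,0],[0,0,-45,0]]]' && python3 -c "
from h import *
shift(.5197,-.0026,.30,1.959)"
```

```text
clock: 6.5
tool_pos: [0.448, 0.3529, 0.3383]
orientation: [-3.14, 0.001, 1.959]
contact_force: [1.4, 0.8, -1.5]
width: 0.0274
grasp_force: 59.3
t 6.5 tcp [0.448  0.3529 0.3383] rpy [-3.140e+00  1.000e-03  1.959e+00] j7 -0.21 shift [-356.2  -68.    38.7] turn -0.0
```

```bash
python3 -m inch '[[[-20,-4,0,0],[-40,-7.6,0,0],[-40,-7.6,0,0],[-40,-7.6,0,0],[-40,-7.6,0,0]]]' && python3 -m inch '[[[-40,-7.6,0,0],[-40,-7.6,0,0],[-40,-7.6,0,0],[-36,-6.9,0,0],[-20,-4,0,0]]]' && python3 -m inch '[[[0,0,20,0],[0,0,18,0],[0,0,0,0],[0,0,0,0],[0,0,0,0]]]' && python3 - <<'E'
from h import *
shift(.5197,-.0026,.2,0)
c=cam('scene'); np.save('scene1.npy',c,allow_pickle=True)
o=monitor.get_obs(); tp=o['tool_pos']
A=tp+[0,0,.0187-.062]; ax=np.array([0,0,1.])
# ortho-like crop around driver
p=proj(c,[A+[0,0,.09],A-[0,0,.08],A])
print(p.round(1))
x0,y0=int(p[2,0]-50),int(p[2,1]-55)
im=c['frame'][y0:y0+120,x0:x0+100,::-1]
cv2.imwrite('pics/drv.png',cv2.resize(im,(500,600),interpolation=cv2.INTER_CUBIC)); print(x0,y0)
for r in imaging.trace('scene','wide_driver')[:3]:
    ys,xs=np.nonzero(r['region']); print(r['confidence'],r['centre'],len(xs),xs.min(),xs.max(),ys.min(),ys.max())
E
```

```text
clock: 7.0
tool_pos: [0.4845, 0.172, 0.3368]
orientation: [-3.14, -0.0, 1.959]
contact_force: [0.6, -0.1, -0.6]
width: 0.0276
grasp_force: 59.3
clock: 7.5
tool_pos: [0.5198, -0.0063, 0.3369]
orientation: [-3.14, 0.002, 1.953]
contact_force: [-0.2, -0.1, -0.5]
width: 0.0277
grasp_force: 59.3
clock: 8.0
tool_pos: [0.5208, -0.0019, 0.3002]
orientation: [3.14, 0.001, 1.959]
contact_force: [-0.4, 0.6, -0.6]
width: 0.0277
grasp_force: 59.3
t 8.0 tcp [ 0.5208 -0.0019  0.3002] rpy [3.140e+00 1.000e-03 1.959e+00] j7 0.51 shift [ -0.2  -1.5 100.2] turn -1.182
[[340.5 140.2]
 [339.6 221.4]
 [340.  184.7]]
289 129
0.61 [300.2, 265.7] 579 256 286 269 322
0.56 [259.5, 313.1] 402 277 329 253 267
```

View pics/drv.png

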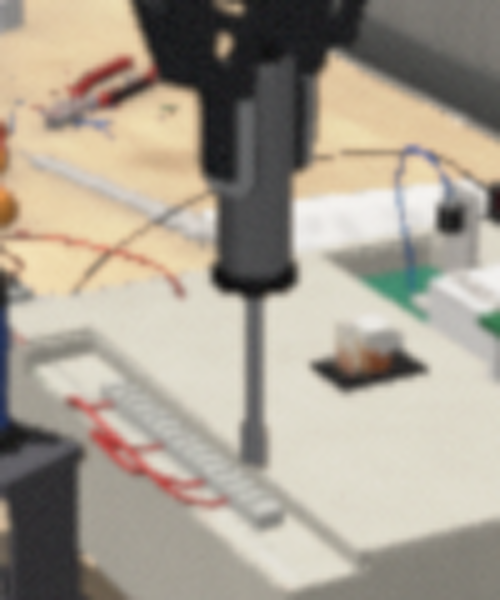

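The tip shows at scene ≈(339.7, 222), where the model predicts (339.6, 221.4). The grasp is straight and centred, and I need the blade's yaw next. I'll measure its apparent width at several turns.

```bash
cat > bw.py <<'E'
from h import *
import sys
c=cam('scene'); o=monitor.get_obs(); tp=o['tool_pos']; A=tp+[0,0,.0187-.062]
r=np.array([.9,-.43,0])/np.hypot(.9,.43)
a=np.arange(-16,16.01,.25)
def prof(z0,z1):
    L=[]
    for z in np.arange(z0,z1,.5):
        p=proj(c,A+[0,0,z/1000]+np.outer(a/1000,r)).astype(np.float32)
        L.append(cv2.remap(c['frame'],p[None,:,0],p[None,:,1],cv2.INTER_LINEAR)[0].astype(float).sum(1))
    return np.mean(L,0)
for n,z in(('shank',(-55,-35)),('blade',(-79,-73))):
    q=prof(*z); b=np.median(np.r_[q[:24],q[-24:]]); d=np.clip(b-q,0,None); d[np.abs(a)>11]=0
    print(n,'bg',b.round(),'peak',d.max().round(),'area/peak',(d.sum()*.25/d.max()).round(2),'area',(d.sum()*.25).round(),'halfwidth',((d>d.max()/2).sum()*.25),'mid',(d@a/d.sum()).round(2))
print('yaw',o['orientation'][2].round(3),'j7',o['joint_pos'][6].round(2))
E
python3 bw.py; python3 -m inch '[[[0,0,0,-0.1],[0,0,0,-0.1],[0,0,0,-0.1],[0,0,0,-0.1],[0,0,0,0]]]'>/dev/null; python3 bw.py;  python3 -m inch '[[[0,0,0,-0.1],[0,0,0,-0.1],[0,0,0,-0.1],[0,0,0,-0.1],[0,0,0,0]]]'>/dev/null; python3 bw.py; python3 -m inch '[[[0,0,0,-0.1],[0,0,0,-0.1],[0,0,0,-0.1],[0,0,0,-0.1],[0,0,0,0]]]' >/dev/null; python3 bw.py
```

```text
shank bg 645.0 peak 345.0 area/peak 7.42 area 2559.0 halfwidth 7.5 mid -0.71
blade bg 589.0 peak 290.0 area/peak 12.06 area 3499.0 halfwidth 11.5 mid -1.83
yaw 1.959 j7 0.51
shank bg 643.0 peak 347.0 area/peak 9.03 area 3134.0 halfwidth 9.0 mid -1.61
blade bg 588.0 peak 282.0 area/peak 11.48 area 3234.0 halfwidth 12.0 mid -3.0
yaw 2.357 j7 0.87
shank bg 642.0 peak 347.0 area/peak 7.49 area 2596.0 halfwidth 7.5 mid -2.42
blade bg 590.0 peak 290.0 area/peak 12.07 area 3501.0 halfwidth 12.25 mid -3.13
yaw 2.755 j7 1.23
shank bg 646.0 peak 345.0 area/peak 7.44 area 2563.0 halfwidth 7.5 mid -2.44
blade bg 595.0 peak 302.0 area/peak 10.75 area 3248.0 halfwidth 11.0 mid -3.38
yaw -3.128 j7 1.59
```

```bash
python3 -m inch '[[[0,0,0,-0.1],[0,0,0,-0.1],[0,0,0,-0.1],[0,0,0,0],[0,0,0,0]]]'>/dev/null; python3 bw.py;  python3 -m inch '[[[0,0,0,-0.1],[0,0,0,-0.1],[0,0,0,0],[0,0,0,0],[0,0,0,0]]]'>/dev/null; python3 bw.py; python3 -m inch '[[[0,0,0,-0.1],[0,0,0,-0.1],[0,0,0,0],[0,0,0,0],[0,0,0,0]]]' >/dev/null; python3 bw.py; python3 -m inch '[[[0,0,0,-0.1],[0,0,0,-0.1],[0,0,0,0],[0,0,0,0],[0,0,0,0]]]' >/dev/null; python3 bw.py
```

```text
shank bg 648.0 peak 347.0 area/peak 7.39 area 2570.0 halfwidth 7.5 mid -2.36
blade bg 597.0 peak 310.0 area/peak 8.72 area 2703.0 halfwidth 8.0 mid -3.55
yaw -2.828 j7 1.86
shank bg 650.0 peak 349.0 area/peak 8.13 area 2837.0 halfwidth 8.25 mid -1.94
blade bg 598.0 peak 292.0 area/peak 8.55 area 2498.0 halfwidth 7.75 mid -3.64
yaw -2.626 j7 2.05
shank bg 649.0 peak 323.0 area/peak 8.91 area 2875.0 halfwidth 9.0 mid -1.4
blade bg 599.0 peak 229.0 area/peak 7.12 area 1628.0 halfwidth 5.75 mid -4.49
yaw -2.426 j7 2.23
shank bg 649.0 peak 304.0 area/peak 8.74 area 2657.0 halfwidth 8.75 mid -1.05
blade bg 599.0 peak 166.0 area/peak 8.39 area 1389.0 halfwidth 11.25 mid -4.75
yaw -2.226 j7 2.41
```

```bash
python3 -m inch '[[[0,0,-25,0.14],[0,0,-30,0.14],[0,0,-30,0.14],[0,0,-30,0.14],[0,0,-25,0.14]]]' >/dev/null&&  python3 -m inch '[[[0,0,0,0.1],[0,0,0,0.1],[0,0,0,0.1],[0,0,0,0],[0,0,0,0]]]' && python3 -c "
from h import *
shift(.44,-.36,.42,0)"
```

```text
clock: 13.0
tool_pos: [0.5202, -0.0018, 0.4392]
orientation: [-3.141, -0.0, 3.061]
contact_force: [0.1, -0.7, -0.7]
width: 0.0275
grasp_force: 59.4
t 13.0 tcp [ 0.5202 -0.0018  0.4392] rpy [-3.141 -0.     3.061] j7 1.48 shift [  51.  -363.5   19.3] turn -0.081
```

```bash
python3 -m inch '[[[5,-36,2,0],[5,-36,2,0],[5,-36,2,0],[5,-36,2,0],[5,-36,2,0]]]' >/dev/null&&  python3 -m inch '[[[5,-36,2,0],[5,-36,2,0],[5,-36,2,0],[5,-36,2,0],[5,-36,2,0]]]' && cat > bw2.py <<'E'
from h import *
import sys
c=cam('scene'); o=monitor.get_obs(); tp=o['tool_pos']; A=tp+[0,0,.0187-.062]
C=-c['R'].T@c['t']; v=(A-C)[:2]; v/=np.linalg.norm(v); r=np.array([v[1],-v[0],0])
a=np.arange(-16,16,.1); zz=np.arange(98,-90,-.2)[:, None]  # ortho strip image 10px/mm wide, 5px/mm high
W=A+a[None,:,None]/1000*r+zz[:,:,None]/1000*np.array([0,0,1.])
p=proj(c,W.reshape(-1,3)).astype(np.float32).reshape(len(zz),len(a),2)
im=cv2.remap(c['frame'],p[...,0],p[...,1],cv2.INTER_CUBIC)
print('t',o['clock'],'yaw deg',np.degrees(o['orientation'][2]).round(1),'j7',o['joint_pos'][6].round(2),'right dir deg',np.degrees(np.arctan2(r[1],r[0])).round(1),'px/mm',np.linalg.norm(p[0,0]-p[0,-1])/32)
cv2.imwrite('strip_%s.png'%sys.argv[1],im[::2,:,::-1])
E
for i in 0 1 2 3; do :; done; python3 bw2.py 0; python3 -m inch '[[[0,0,0,0.1],[0,0,0,0.1],[0,0,0,0.15],[0,0,0,0],[0,0,0,0]]]'>/dev/null; python3 bw2.py 1;  python3 -m inch '[[[0,0,0,0.1],[0,0,0,0.1],[0,0,0,0.15],[0,0,0,0],[0,0,0,0]]]' >/dev/null; python3 bw2.py 2; python3 -m inch '[[[0,0,0,0.1],[0,0,0,0.1],[0,0,0,0.15],[0,0,0,0],[0,0,0,0]]]' >/dev/null; python3 bw2.py 3; python3 -m inch '[[[0,0,0,0.1],[0,0,0,0.1],[0,0,0,0.15],[0,0,0,0],[0,0,0,0]]]' >/dev/null; python3 bw2.py 4;python3 -m inch '[[[0,0,0,0.1],[0,0,0,0.1],[0,0,0,0.15],[0,0,0,0],[0,0,0,0]]]' >/dev/null; python3 bw2.py 5
python3 -c "
import cv2,numpy as np
a=np.hstack([cv2.imread(f'strip_{i}.png')[:, 95:225] if 0 else cv2.imread(f'strip_{i}.png') for i in range(6)])
print(a.shape);cv2.imwrite('pics/strips.png',cv2.resize(a,(798,590)))"
```

```text
clock: 14.0
tool_pos: [0.4404, -0.3578, 0.4193]
orientation: [3.141, 0.0, 3.061]
contact_force: [0.2, 0.8, -1.0]
width: 0.0279
grasp_force: 59.4
t 14.05 yaw deg 174.7 j7 2.23 right dir deg -37.2 px/mm 0.85080785
t 14.6 yaw deg 155.4 j7 1.9 right dir deg -37.0 px/mm 0.83898336
t 15.15 yaw deg 135.4 j7 1.58 right dir deg -37.1 px/mm 0.83918494
t 15.7 yaw deg 115.3 j7 1.26 right dir deg -37.1 px/mm 0.8392643
t 16.25 yaw deg 95.3 j7 0.94 right dir deg -37.1 px/mm 0.83924633
t 16.8 yaw deg 75.2 j7 0.63 right dir deg -37.1 px/mm 0.8393073
(470, 1920, 3)
```

View pics/strips.png

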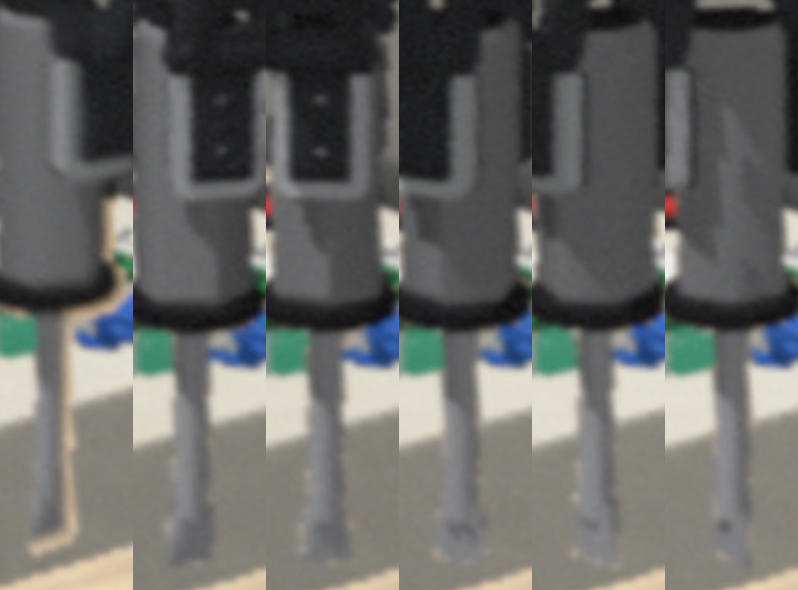

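The strips show the blade face-on near yaw 125–140°. The facet edges put the flats about 18° off the pad direction, so the blade direction is about tool yaw + 11° (mod 180°). The driver axis sits about 2.4 mm along tool x and 0.8 mm along tool y from the TCP. I'll go to the right screw first.

```bash
cat >> h.py <<'E'
OX,OY=2.4,0.8
def goto(ax,ay,tipz,yaw):
    "shift for the driver axis to reach ax,ay with blade tip tipz, and tool yaw (deg): shift is for turn done LAST"
    y=np.radians(yaw); tx=ax-(OX*np.cos(y)+OY*np.sin(y))/1000; ty=ay-(OX*np.sin(y)-OY*np.cos(y))/1000
    o=monitor.get_obs(); a=(np.degrees(o['orientation'][2])-yaw+180)%360-180
    shift(tx,ty,tipz+.1233); print('turn rad',np.radians(a).round(3))
E
python3 -m inch '[[[0,0,0,-0.15],[0,0,0,-0.15],[0,0,0,-0.15],[0,0,0,-0.15],[0,0,0,-0.15]]]' >/dev/null&&  python3 -m inch '[[[0,0,0,-0.15],[0,0,0,-0.15],[0,0,0,-0.15],[0,0,0,-0.15],[0,0,0,-0.15]]]' && python3 -c "
from h import *
goto(.5521,-.108,.1,171)"
```

```text
clock: 17.8
tool_pos: [0.4406, -0.3567, 0.4195]
orientation: [-3.141, 0.0, 2.818]
contact_force: [-0.1, 0.3, -1.7]
width: 0.0274
grasp_force: 59.5
t 17.8 tcp [ 0.4406 -0.3567  0.4195] rpy [-3.141  0.     2.818] j7 2.0 shift [-29.  270.9 196.1] turn None
turn rad -0.167
```

```bash
python3 -m inch '[[[-4,38.7,0,0],[-4,38.7,0,0],[-4,38.7,0,0],[-4,38.7,0,0],[-4,38.7,0,0]]]' >/dev/null&&  python3 -m inch '[[[-4,38.7,0,0],[-5,38.7,0,0],[0,0,40,0],[0,0,40,-0.08],[0,0,40,-0.087]]]' >/dev/null && python3 -m inch '[[[0,0,40,0],[0,0,36,0],[0,0,0,0],[0,0,0,0],[0,0,0,0]]]' && cat > close.py <<'E'
from h import *
import sys
c=cam('scene'); o=monitor.get_obs(); ax,ay,n=float(sys.argv[1]),float(sys.argv[2]),sys.argv[3]
p=proj(c,[[ax,ay,.075]])[0]; x0,y0=int(p[0]-32),int(p[1]-28)
im=cv2.resize(c['frame'][y0:y0+48,x0:x0+64,::-1].copy(),None,fx=12,fy=12,interpolation=cv2.INTER_CUBIC)
y=o['orientation'][2]; A=o['tool_pos']+np.array([OX*np.cos(y)+OY*np.sin(y),OX*np.sin(y)-OY*np.cos(y),0])/1000
q=lambda X:((proj(c,X)-[x0,y0]+.5)*12).astype(int)
t=np.radians(np.arange(0,360,5)); R=np.c_[ax+.011*np.cos(t),ay+.011*np.sin(t),np.full(72,.062)]
cv2.polylines(im,[q(R)],True,(0,0,255),1)
b=y+np.radians(11); d=np.array([np.cos(b),np.sin(b),0])*.006; tip=A-[0,0,.1233]
cv2.polylines(im,[q([tip-d,tip+d])],False,(0,255,0),1)
cv2.imwrite(f'pics/{n}.png',im); print(im.shape,'axis',A.round(4),'yaw',np.degrees(y).round(1),'tip z',tip[2].round(4)); 
E
python3 -c "
from h import *
goto(.5521,-.108,.1,171)"; python3 close.py .5521 -.108 cR
```

```text
clock: 19.3
tool_pos: [0.5584, -0.1106, 0.2259]
orientation: [-3.141, 0.005, 2.976]
contact_force: [0.1, 1.4, -0.5]
width: 0.0277
grasp_force: 59.5
t 19.3 tcp [ 0.5584 -0.1106  0.2259] rpy [-3.141  0.005  2.976] j7 1.66 shift [4.2 0.7 2.5] turn None
turn rad -0.008
(576, 768, 3) axis [ 0.5561 -0.1093  0.226 ] yaw 170.5 tip z 0.1027
```

View pics/cR.png

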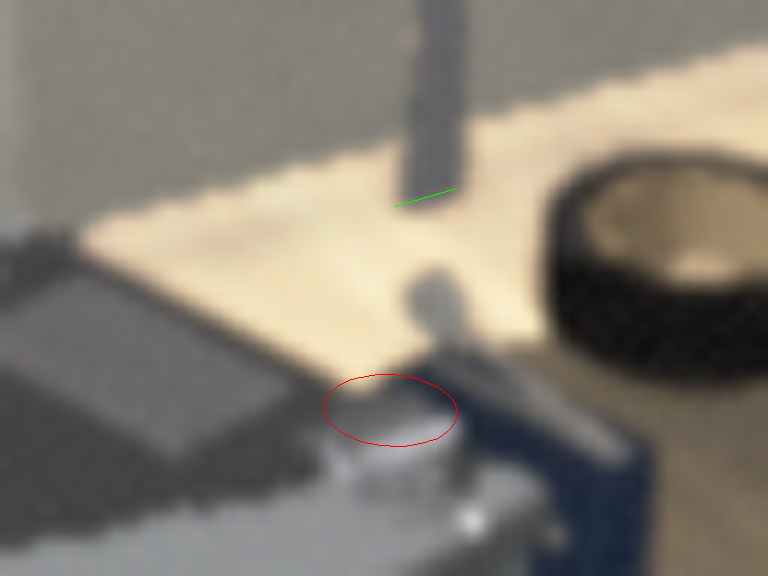

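The tip shows at (430,205) against a predicted (427,197), and the head lies inside its drawn circle, so lateral agreement is under 1 mm. I'll correct the arm's 4 mm lag and descend.

```bash
python3 -m inch '[[[4.2,0.7,0,0],[0,0,15,0],[0,0,15,0],[0,0,8,0],[0,0,0,0]]]' >/dev/null; python3 -c "
from h import *
goto(.5521,-.108,.065,171)"; python3 -m inch '[[[0,0,2,0],[0,0,2,0],[0,0,2,0],[0,0,2,0],[0,0,0,0]]]'; python3 -c "
from h import *
goto(.5521,-.108,.055,171); print(monitor.get_obs()['moment'])"
```

```text
t 19.85 tcp [ 0.552  -0.1084  0.185 ] rpy [ 3.142e+00 -1.000e-03  2.976e+00] j7 1.67 shift [-2.4 -0.4 -3.3] turn None
turn rad -0.008
clock: 20.35
tool_pos: [0.5532, -0.1089, 0.1781]
orientation: [-3.141, 0.002, 2.976]
contact_force: [-0.6, 0.2, 3.7]
width: 0.0277
grasp_force: 59.8
t 20.35 tcp [ 0.5532 -0.1089  0.1781] rpy [-3.141e+00  2.000e-03  2.976e+00] j7 1.67 shift [-1.2 -0.1 -0.2] turn None
turn rad -0.009
[-0.06308241  0.15991538 -0.04969423]
```

```bash
python3 -m inch '[[[0,0,1,0],[0.15,-0.35,0,0.15],[0.15,-0.35,0,0.15],[0.15,-0.35,0,0.15],[0.15,-0.35,0,0.15]]]'; python3 -m inch '[[[0,0,0,0],[0,0,0,0],[0.15,-0.35,0,0.15],[0.15,-0.35,0,0.15],[0.15,-0.35,0,0.15]]]'; python3 -c "
from h import *
goto(.5521,-.108,.055,95.6); print(monitor.get_obs()['moment'])"
```

```text
clock: 20.85
tool_pos: [0.5525, -0.1101, 0.178]
orientation: [3.14, 0.002, 2.37]
contact_force: [-1.5, 0.2, 6.5]
width: 0.028
grasp_force: 59.8
clock: 21.35
tool_pos: [0.5515, -0.1101, 0.178]
orientation: [3.139, 0.001, 1.92]
contact_force: [-1.1, 0.3, 6.5]
width: 0.0275
grasp_force: 59.8
t 21.35 tcp [ 0.5515 -0.1101  0.178 ] rpy [3.139e+00 1.000e-03 1.920e+00] j7 0.82 shift [-0.4 -0.1 -0.3] turn None
turn rad 0.252
[0.19171319 0.2915497  0.02687707]
```

```bash
for i in 1; do python3 -m inch '[[[0.15,-0.35,0,0.15],[0.1,-0.24,0,0.1],[0,0,0,0],[0,0,0,0],[0,0,0,0]]]'; done; python3 -c "
from h import *
print(monitor.get_obs()['moment'])"; python3 -m inch '[[[0.1,-0.24,0,0.1],[0.1,-0.24,0,0.1],[0,0,0,0],[0,0,0,0],[0,0,0,0]]]'; python3 -c "
from h import *
goto(.5521,-.108,.055,95.6);print(monitor.get_obs()['moment'])"
```

```text
clock: 21.85
tool_pos: [0.551, -0.1098, 0.178]
orientation: [3.138, 0.0, 1.677]
contact_force: [-0.3, -0.0, 7.2]
width: 0.0279
grasp_force: 59.9
[ 0.13721373  0.24087351 -0.01595881]
clock: 22.35
tool_pos: [0.5506, -0.1096, 0.178]
orientation: [3.138, -0.001, 1.477]
contact_force: [-0.3, 1.2, 7.9]
width: 0.0277
grasp_force: 59.9
t 22.35 tcp [ 0.5506 -0.1096  0.178 ] rpy [ 3.138e+00 -1.000e-03  1.477e+00] j7 0.46 shift [-0.8  1.  -0.3] turn None
turn rad -0.192
[0.21541994 0.19596582 0.08264595]
```

```bash
python3 -m inch '[[[0.1,-0.24,0,0.1],[0,0,0,0],[0,0,0,0],[0,0,0,0],[0,0,0,0]]]'|sed -n 3,4p; python3 -c "
from h import *
print(monitor.get_obs()['moment'])"; python3 -m inch '[[[0.1,-0.24,0,0.1],[0,0,0,0],[0,0,0,0],[0,0,0,0],[0,0,0,0]]]'|sed -n 3,4p; python3 -c "
from h import *
o=monitor.get_obs();print(o['moment'],o['effort'])"
```

```text
orientation: [3.138, -0.001, 1.377]
contact_force: [-0.5, 0.8, 7.8]
[0.25697574 0.15419899 0.09985044]
orientation: [3.138, -0.001, 1.277]
contact_force: [-0.4, 0.7, 7.4]
[0.20986983 0.13441227 0.16202274] [ 4.21107570e-01 -3.56002808e+01  6.30568653e+00 -1.20224717e+01
  2.01478758e-02 -2.76083266e-01 -1.54236755e-01]
```

```bash
python3 -m inch '[[[-0.1,0.24,0,-0.1],[0,0,-15,0],[0,0,-30,0],[0,0,-40,0],[0,0,-40,0]]]' >/dev/null; python3 -m inch '[[[-40,0,0,0],[-40,0,0,0],[-40,0,0,0],[0,0,0,0],[0,0,0,0]]]'; cat > heads.py <<'E'
from h import *
import sys
c=cam('top'); r=[]
for x,y in((.5206,-.0007),(.5531,-.1064),(.4694,-.0759)):
    g=np.arange(-20,20,.16)/1000; X=np.stack(np.meshgrid(-g,-g),-1)
    W=np.c_[x+X[...,1].ravel(),y+X[...,0].ravel(),np.full(X[...,0].size,.062)]
    p=proj(c,W).astype(np.float32).reshape(X.shape)
    im=cv2.remap(c['frame'][:,:,::-1].copy(),p[...,0],p[...,1],cv2.INTER_CUBIC)
    r.append(cv2.normalize(im,None,0,255,cv2.NORM_MINMAX))
np.save(sys.argv[1]+'.npy',np.hstack(r)); H=np.hstack(r)
if len(sys.argv)>2: H=np.vstack([H,cv2.resize(cv2.imread(sys.argv[2]),(750,220))])
cv2.imwrite('pics/%s.png'%sys.argv[1],H)
E
python3 bw2.py 6; python3 bw2.py 7 
python3 -c "
import cv2,numpy as np
cv2.imwrite('st.png',np.hstack([cv2.imread(f'strip_{i}.png')[300:450] for i in (5,6,7)]))"
python3 heads.py h2 st.png
```

```text
clock: 24.35
tool_pos: [0.5251, -0.2282, 0.301]
orientation: [-3.141, -0.001, 1.373]
contact_force: [0.7, 1.0, -1.4]
width: 0.0279
grasp_force: 60.2
t 24.4 yaw deg 78.8 j7 0.5 right dir deg -36.3 px/mm 0.6486467
t 24.45 yaw deg 79.0 j7 0.5 right dir deg -36.3 px/mm 0.64797544
```

View pics/h2.png

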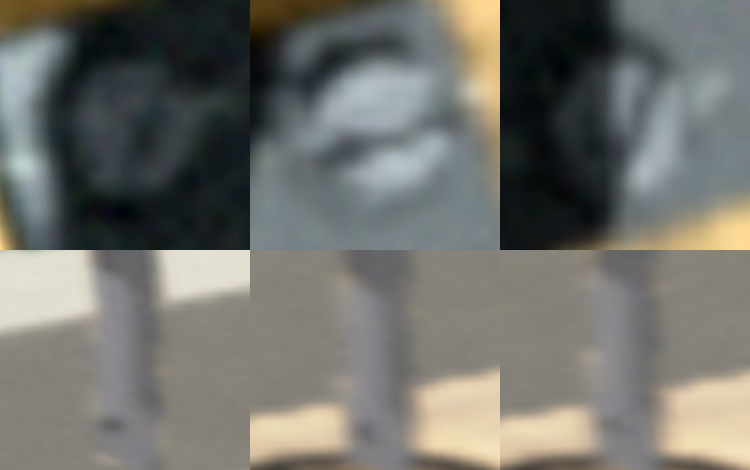

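The right screw's slot now lies along the ticks, about 14–16° up to the right in the crop, so it is home. The torque rose at the stop, and that gives a blade offset of about yaw + 20°. Next is the near screw.

```bash
sed -i 's/np.radians(11)/np.radians(20)/' close.py; python3 -c "
from h import *
goto(.4688,-.077,.09,140)"
```

```text
t 24.5 tcp [ 0.5265 -0.2253  0.3008] rpy [-3.141e+00 -1.000e-03  1.379e+00] j7 0.5 shift [132.6 -83.2  87.7] turn None
turn rad -1.065
```

```bash
python3 -m inch '[[[33,-20.8,0,0],[33,-20.8,0,0],[33,-20.8,0,0],[33.6,-20.8,0,0],[0,0,0,-0.14]]]' >/dev/null; python3 -m inch '[[[0,0,0,-0.14],[0,0,20,-0.14],[0,0,20,-0.14],[0,0,20,-0.14],[0,0,20,-0.14]]]' >/dev/null;python3 -m inch '[[[0,0,7,-0.14],[0,0,0,-0.085],[0,0,0,0],[0,0,0,0],[0,0,0,0]]]' >/dev/null; python3 -c "
from h import *
goto(.4688,-.077,.065,140)"
```

```text
t 26.0 tcp [ 0.4701 -0.0806  0.2146] rpy [3.141 0.    2.441] j7 1.22 shift [ 1.   1.1 26.3] turn None
turn rad -0.003
```

```bash
python3 -m inch '[[[1,1,10,0],[0,0,10,0],[0,0,6,0],[0,0,0,0],[0,0,0,0]]]' >/dev/null; python3 -m inch '[[[0,0,3,0],[0,0,3,0],[0,0,3,0],[0,0,2,0],[0,0,0,0]]]'; python3 -c "
from h import *
goto(.4688,-.077,.055,140); print(monitor.get_obs()['moment'])"
```

```text
clock: 27.0
tool_pos: [0.4706, -0.0791, 0.178]
orientation: [3.14, 0.001, 2.441]
contact_force: [0.0, 1.6, 4.4]
width: 0.0279
grasp_force: 61.0
t 27.0 tcp [ 0.4706 -0.0791  0.178 ] rpy [3.140e+00 1.000e-03 2.441e+00] j7 1.25 shift [ 0.4 -0.3 -0.3] turn None
turn rad -0.002
[ 0.69342923 -0.01875282  0.01114472]
```

```bash
python3 -m inch '[[[0,0,0.5,0],[0.15,-0.35,0,0.15],[0.15,-0.35,0,0.15],[0.15,-0.35,0,0.15],[0.15,-0.35,0,0.15]]]'|sed -n 2,4p; python3 -m inch '[[[0.15,-0.35,0,0.15],[0.15,-0.35,0,0.15],[0.1,-0.24,0,0.1],[0,0,0,0],[0,0,0,0]]]'|sed -n 2,4p; python3 -c "
from h import *
print(monitor.get_obs()['moment'])"; python3 -m inch '[[[0.1,-0.24,0,0.1],[0,0,0,0],[0,0,0,0],[0,0,0,0],[0,0,0,0]]]' | sed -n 2,4p;  python3 -c "
from h import *
print(monitor.get_obs()['moment'])"; python3 -m inch '[[[0.1,-0.24,0,0.1],[0,0,0,0],[0,0,0,0],[0,0,0,0],[0,0,0,0]]]' | sed -n 2,4p;  python3 -c "
from h import *
print(monitor.get_obs()['moment'])"
```

```text
tool_pos: [0.4692, -0.0797, 0.1779]
orientation: [3.139, -0.0, 1.835]
contact_force: [-0.3, 1.4, 7.1]
tool_pos: [0.4681, -0.0795, 0.1779]
orientation: [3.14, -0.001, 1.442]
contact_force: [-0.1, 0.8, 7.0]
[0.64489265 0.21475332 0.0435683 ]
tool_pos: [0.4678, -0.0794, 0.1779]
orientation: [3.14, -0.001, 1.342]
contact_force: [-0.2, 2.8, 7.7]
[0.66465165 0.15210061 0.07358171]
tool_pos: [0.4677, -0.0794, 0.1779]
orientation: [3.14, -0.001, 1.242]
contact_force: [-0.7, 2.1, 7.5]
[0.56578848 0.12055028 0.14168249]
```

```bash
python3 -m inch '[[[0.1,-0.24,0,0.1],[0,0,0,0],[0,0,0,0],[0,0,0,0],[0,0,0,0]]]' | sed -n 3,5p;  python3 -c "
from h import *
print(monitor.get_obs()['moment'])";  python3 -m inch '[[[-0.1,0.24,0,-0.1],[-0.1,0.24,0,-0.1],[0,0,-10,0],[0,0,-20,0],[0,0,-30,0]]]' | sed -n 3,5p; python3 -c "
from h import *
goto(.5197,-.0026,.12,140)"
```

```text
orientation: [3.14, -0.001, 1.143]
contact_force: [-0.1, 0.6, 7.5]
width: 0.0278
[0.57026804 0.07395005 0.35241067]
orientation: [-3.137, 0.002, 1.338]
contact_force: [0.8, 1.1, -1.6]
width: 0.0278
t 30.0 tcp [ 0.4653 -0.0798  0.2365] rpy [-3.137e+00  2.000e-03  1.338e+00] j7 0.29 shift [85.9 36.9 -7.1] turn None
turn rad -1.105
```

```bash
python3 -c "
from h import *
goto(.5197,-.0026,.1,130)"; python3 -m inch '[[[30,12,0,0],[30,12,0,0],[26,12.4,0,0],[0,0,0,-0.14],[0,0,0,-0.14]]]' >/dev/null; python3 -m inch '[[[0,0,0,-0.14],[0,0,0,-0.14],[0,0,0,-0.14],[0,0,0,-0.14],[0,0,0,-0.09]]]' >/dev/null;python3 -m inch '[[[0,0,10,0],[0,0,0,0],[0,0,0,0],[0,0,0,0],[0,0,0,0]]]' >/dev/null; python3 -c "
from h import *
goto(.5197,-.0026,.065,130)"
```

```text
t 30.0 tcp [ 0.4653 -0.0798  0.2365] rpy [-3.137e+00  2.000e-03  1.338e+00] j7 0.29 shift [85.7 36.6 12.9] turn None
turn rad -0.931
t 31.5 tcp [ 0.5222 -0.0043  0.2269] rpy [-3.141  0.     2.27 ] j7 0.93 shift [ 0.5 -1.6 38.6] turn None
turn rad 0.001
```

```bash
python3 -m inch '[[[0.5,-1.6,10,0],[0,0,10,0],[0,0,10,0],[0,0,8,0],[0,0,0,0]]]' >/dev/null; python3 -m inch '[[[0,0,3,0],[0,0,3,0],[0,0,3,0],[0,0,2,0],[0,0,0,0]]]'|sed -n 2,4p; python3 -c "
from h import *
goto(.5197,-.0026,.055,130); print(monitor.get_obs()['moment'])"
```

```text
tool_pos: [0.521, -0.0051, 0.1782]
orientation: [3.141, 0.001, 2.271]
contact_force: [-1.2, -1.2, 2.3]
t 32.5 tcp [ 0.521  -0.0051  0.1782] rpy [3.141e+00 1.000e-03 2.271e+00] j7 0.97 shift [ 0.4 -0.2 -0.1] turn None
turn rad 0.002
[-0.1069946   0.03527224 -0.00041766]
```

Seated at floor height. Now I'll turn it to the stop.

```bash
python3 -m inch '[[[0,0,1,0],[0.15,-0.35,0,0.15],[0.15,-0.35,0,0.15],[0.15,-0.35,0,0.15],[0.15,-0.35,0,0.15]]]'|sed -n 2,4p; python3 -m inch '[[[0.15,-0.35,0,0.15],[0.15,-0.35,0,0.15],[0.1,-0.24,0,0.1],[0,0,0,0],[0,0,0,0]]]'|sed -n 2,4p; python3 -c "
from h import *
print(monitor.get_obs()['moment'])"; python3 -m inch '[[[0.1,-0.24,0,0.1],[0,0,0,0],[0,0,0,0],[0,0,0,0],[0,0,0,0]]]' | sed -n 2,4p;  python3 -c "
from h import *
print(monitor.get_obs()['moment'])"
```

```text
tool_pos: [0.5197, -0.0054, 0.1781]
orientation: [3.14, 0.0, 1.665]
contact_force: [-1.2, -0.3, 6.7]
tool_pos: [0.5189, -0.0049, 0.1781]
orientation: [3.14, -0.0, 1.272]
contact_force: [-1.0, 0.5, 7.9]
[-0.02925637  0.37105153  0.14165712]
tool_pos: [0.5187, -0.0047, 0.1781]
orientation: [3.14, -0.001, 1.172]
contact_force: [-1.5, -0.2, 8.5]
[-0.04623049  0.32459152  0.28580803]
```

```bash
python3 -m inch '[[[0.05,-0.12,0,0.06],[0,0,0,0],[0,0,0,0],[0,0,0,0],[0,0,0,0]]]' | sed -n 3p;  python3 -c "
from h import *
print(monitor.get_obs()['moment'])";  python3 -m inch '[[[-0.1,0.24,0,-0.1],[-0.1,0.24,0,-0.1],[0,0,-10,0],[0,0,-20,0],[0,0,-20,0]]]' | sed -n 2,3p; python3 -c "
from h import *
goto(.5519,-.1076,.12,74)"
```

```text
orientation: [3.14, -0.001, 1.113]
[-0.0290496   0.37074594  0.35776164]
tool_pos: [0.5175, -0.0044, 0.2271]
orientation: [-3.139, 0.0, 1.309]
t 35.0 tcp [ 0.5175 -0.0044  0.2271] rpy [-3.139  0.     1.309] j7 0.16 shift [-93.1  59.1 -16.3] turn None
turn rad 0.017
```

```bash
python3 -m inch '[[[-31,19.7,0,0],[-31,19.7,0,0],[-31,19.7,0,0],[0,0,0,0],[0,0,0,0]]]' >/dev/null; python3 -c "
from h import *
goto(.5519,-.1076,.065,74)"
```

```text
t 35.5 tcp [ 0.5509 -0.1104  0.2267] rpy [-3.14  -0.     1.307] j7 0.34 shift [ 0.6 -0.6 38.4] turn None
turn rad 0.016
```

```bash
python3 -m inch '[[[0.5,-0.5,10,0],[0,0,10,0],[0,0,10,0],[0,0,8,0],[0,0,0,0]]]' >/dev/null; python3 -m inch '[[[0,0,3,0],[0,0,3,0],[0,0,3,0],[0,0,2,0],[0,0,1,0]]]'|sed -n 2,4p; python3 -m inch '[[[0.1,-0.24,0,0.1],[0.05,-0.12,0,0.05],[0,0,0,0],[0,0,0,0],[0,0,0,0]]]'|sed -n 2,4p;  python3 -c "
from h import *
print(monitor.get_obs()['moment'])"; python3 -m inch '[[[0.05,-0.12,0,0.06],[0,0,0,0],[0,0,0,0],[0,0,0,0],[0,0,0,0]]]' | sed -n 2,4p;  python3 -c "
from h import *
print(monitor.get_obs()['moment'])"
```

```text
tool_pos: [0.5514, -0.11, 0.1784]
orientation: [3.14, 0.0, 1.311]
contact_force: [-2.4, 0.4, 10.7]
tool_pos: [0.5511, -0.1096, 0.1784]
orientation: [3.14, -0.0, 1.162]
contact_force: [-3.1, 0.2, 7.6]
[0.08262231 0.68862123 0.27136407]
tool_pos: [0.5511, -0.1095, 0.1784]
orientation: [3.14, -0.0, 1.102]
contact_force: [-1.7, -0.3, 6.4]
[0.09165261 0.69400328 0.3034302 ]
```

```bash
python3 -m inch '[[[-0.1,0.24,0,-0.1],[-0.1,0.24,0,-0.1],[0,0,-10,0],[0,0,-25,0],[0,0,-40,0]]]' >/dev/null; python3 -m inch '[[[0,0,-45,0],[0,0,-45,0],[0,0,0,0],[0,0,0,0],[0,0,0,0]]]' |sed -n 2,4p; python3 - <<'E'
from h import *
for n in('top','scene'):
    c=cam(n); yy,xx=np.mgrid[0:480,0:640]; px=np.c_[xx.ravel(),yy.ravel()]; P,d=depth_pts(c,px)
    # intersect rays with plate plane z=.094
    Q=at_z(c,px,.094)
    near=(d>0)&(np.hypot(Q[:,0]-.449,Q[:,1]-.353)<.018)
    h=near&(P[:,2]<.075)
    print(n,'hole px',h.sum(),'near',near.sum(),Q[h].mean(0).round(4) if h.any() else '', ((Q[h].min(0)+Q[h].max(0))/2).round(4) if h.any() else '',np.ptp(Q[h],axis=0).round(4) if h.any() else '')
    pl=near&(np.abs(P[:,2]-.094)<.005); print('plate z',np.median(P[pl][:,2]))
    if n=='top':
        for R in(.05,):
            m=(d>0)&(np.abs(P[:,2]-.094)<.004)&(np.hypot(P[:,0]-.476,P[:,1]-.294)<.115)
            # reject box: keep points within 35mm of line
            u=np.array([-.41,.912]); w=P[:,:2]-[.476,.294]; s=w@u; t=w@np.array([.912,.41])
            m&=(np.abs(t)<.034); print('rack rect',cv2.minAreaRect((P[m][:,:2]*1000).astype(np.float32)))
E
python3 -c "
from h import *
goto(.449,.353,.2,112)"
```

```text
tool_pos: [0.5503, -0.1084, 0.3405]
orientation: [-3.139, -0.001, 1.3]
contact_force: [0.3, 1.0, -1.4]
top hole px 60 near 172 [0.4486 0.354  0.094 ] [0.4481 0.3542 0.094 ] [0.0193 0.0194 0.    ]
plate z 0.09448280696138599
rack rect ((475.74700927734375, 295.8017578125), (60.39149475097656, 206.53797912597656), 24.556629180908203)
scene hole px 0 near 62   
plate z 0.0925168625176903
t 38.6 tcp [ 0.5503 -0.1085  0.3401] rpy [-3.138  0.     1.3  ] j7 0.24 shift [ 415.3 -220.    17.6] turn None
turn rad -0.654
```

```bash
python3 -m inch '[[[20,-10.6,0,0],[40,-21.2,0,0],[40,-21.2,0,0],[40,-21.2,0,0],[40,-21.2,0,0]]]' >/dev/null; python3 -m inch '[[[40,-21.2,0,0],[40,-21.2,0,0],[40,-21.2,0,0],[40,-21.2,0,0],[40,-21.2,0,0]]]' >/dev/null;  python3 -m inch '[[[35,-18.6,0,0],[0,0,0,-0.14],[0,0,0,-0.14],[0,0,0,-0.14],[0,0,0,-0.14]]]' >/dev/null; python3 -m inch '[[[0,0,0,-0.09],[0,0,0,0],[0,0,0,0],[0,0,0,0],[0,0,0,0]]]' |sed -n 2,4p; python3 heads.py h3; python3 -c "
from h import *
goto(.448,.3535,.105,112)"
```

```text
tool_pos: [0.4495, 0.3495, 0.3415]
orientation: [-3.141, 0.0, 1.95]
contact_force: [0.5, -0.1, -0.9]
t 40.65 tcp [0.4496 0.3495 0.3416] rpy [-3.141  0.     1.95 ] j7 -0.05 shift [  2.   -0.7 113.3] turn None
turn rad -0.005
```

View pics/h3.png

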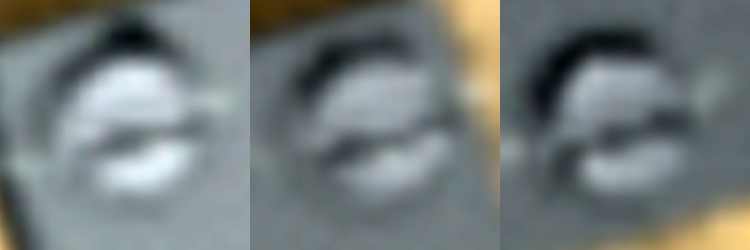

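All three slots lie along their ticks, at about 15° in each crop. Now I'll hang the driver back in the rack.

```bash
python3 -m inch '[[[2,-0.7,30,0],[0,0,35,0],[0,0,30,0],[0,0,18,0],[0,0,0,0]]]' |sed -n 2,4p; python3 -m inch '[[[0,0,8,0],[0,0,8,0],[0,0,8,0],[0,0,6,0],[0,0,0,0]]]' |sed -n 2,4p; python3 -c "
from h import *
goto(.448,.3535,.014,112)"
```

```text
tool_pos: [0.4464, 0.3504, 0.226]
orientation: [-3.135, 0.002, 1.951]
contact_force: [0.1, -0.0, -2.0]
tool_pos: [0.4477, 0.3508, 0.198]
orientation: [-3.14, 0.0, 1.951]
contact_force: [-0.5, -0.2, -1.4]
t 41.65 tcp [0.4477 0.3508 0.198 ] rpy [-3.14   0.     1.951] j7 0.03 shift [ 0.   0.6 60.7] turn None
turn rad -0.004
```

```bash
python3 -m inch '[[[0,0.5,15,0],[0,0,15,0],[0,0,15,0],[0,0,12,0],[0,0,0,0]]]' |sed -n 2,4p; python3 -m inch '[[[0,0,1,0],[0,0,1,0],[0,0,1,0],[0,0,1,0],[0,0,0,0]]]' |sed -n 2,4p
```

```text
tool_pos: [0.4478, 0.3508, 0.1404]
orientation: [-3.138, 0.001, 1.951]
contact_force: [0.2, 0.0, -1.5]
tool_pos: [0.4487, 0.3513, 0.1379]
orientation: [3.141, -0.0, 1.951]
contact_force: [-0.7, -0.4, -1.0]
```

```bash
python3 -m inch '[[[0,0,1,0],[0,0,0.5,0],[0,0,0,0],[0,0,0,0],[0,0,0,0]]]' |sed -n 2,4p; python3 -m inch '[[[0,0,0.5,0],[0,0,0.5,0],[0,0,0,0],[0,0,0,0],[0,0,0,0]]]' |sed -n 2,4p
```

```text
tool_pos: [0.449, 0.3513, 0.1373]
orientation: [3.141, -0.001, 1.951]
contact_force: [-1.4, -0.7, 4.4]
tool_pos: [0.4491, 0.3513, 0.1373]
orientation: [3.141, -0.001, 1.951]
contact_force: [-2.4, -1.3, 10.8]
```

```bash
python3 -m inch '[[[0,0,-1.2,0],[0,0,0,0],[0,0,0,0],[0,0,0,0],[0,0,0,0]]]' |sed -n 2,4p; python3 -m inch '[[[0,0,0,0],[0,0,0,0],[0,0,0,0],[0,0,0,0],[0,0,0,0]]]' 0.4 |sed -n 2,6p;  python3 -m inch '[[[0,0,-10,0],[0,0,-30,0],[0,0,-40,0],[0,0,-45,0],[0,0,-45,0]]]' |sed -n 2,4p; python3 -m inch '[[[40,0,0,0],[40,0,0,0],[40,0,0,0],[40,0,0,0],[0,0,0,0]]]' |sed -n 2,4p; python3 - <<'E'
from h import *
ims=[]
for n in('scene','top'):
    c=cam(n); P,d=depth_pts(c,np.c_[[a.ravel() for a in np.mgrid[0:480,0:640][::-1]]].T)
    m=(d>0)&(np.hypot(P[:,0]-.449,P[:,1]-.353)<.03)&(P[:,2]>.18); Q=P[m]
    print(n,len(Q),Q.mean(0).round(4),Q[:,2].max(),((Q.max(0)+Q.min(0))/2).round(4))
    f0=c['frame'][:,:,::-1]
    ims.append(cv2.resize(f0[150:350,210:450] if n=='scene' else f0[200:350,200:460],(400,400)))
cv2.imwrite('pics/end.png',np.hstack(ims))
E
```

```text
tool_pos: [0.449, 0.3513, 0.1373]
orientation: [3.141, -0.001, 1.951]
contact_force: [-1.9, -0.9, 6.2]
tool_pos: [0.4487, 0.3511, 0.1363]
orientation: [-3.141, 0.0, 1.951]
contact_force: [0.3, -0.9, 0.7]
width: 0.0597
grasp_force: 0.0
tool_pos: [0.4486, 0.3508, 0.3089]
orientation: [3.141, 0.0, 1.95]
contact_force: [0.7, 0.7, 0.0]
tool_pos: [0.3838, 0.5071, 0.3057]
orientation: [-3.14, -0.005, 1.963]
contact_force: [0.2, -0.0, -0.8]
scene 57 [0.4467 0.3467 0.185 ] 0.1889501795795905 [0.4478 0.3503 0.1845]
top 124 [0.4499 0.3525 0.1876] 0.19254545439217777 [0.4501 0.3528 0.1864]
```

View pics/end.png

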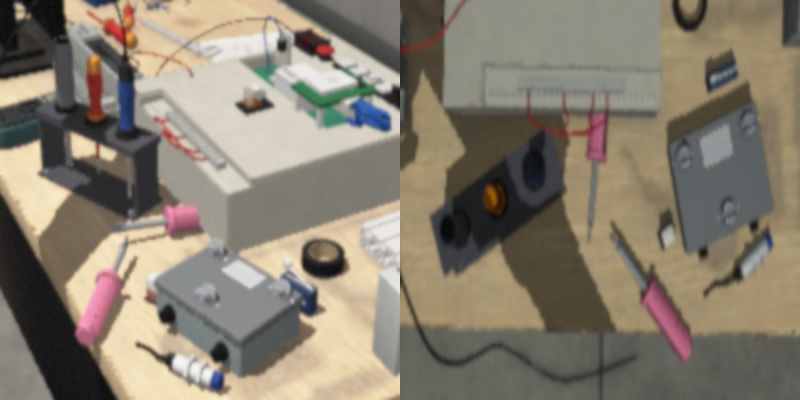

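The end picture shows the grey driver back upright in the left rack hole, and all the listed things where they were. The two pink look-alikes now lie on the table. The detections at t = 8 s already had them lying. Until then my only move near them was one pass, with the blade tip about 35 mm above their tops and no contact force. They stood on their blade tips, so I take it they toppled by themselves, and I leave them alone.

```bash
python3 -c "
from cell import close_job
print(close_job())"
```

```text
the job is handed in; nothing more can be done
None
```

The job is handed in: all three screws are turned to their stops with slots on the ticks, and the wide driver hangs upright in its rack hole again. The two pink look-alikes fell over by t = 8 s, apparently by themselves; one pokes past the table edge, and I left both alone.

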